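# Turn a stack-nest tote and nest it home

### The arm

A 7-joint arm with a two-finger parallel gripper is mounted at the origin on a cart in front of the work surface, level with it; the furniture and walls round the work are solid. World frame = base frame: x ahead of the robot, y to its left, z up, the work surface at z = 0. Lengths are in mm, angles in rad, forces in N, time in s.
With the tool pointing down it reaches from about 425 to 1025 mm from the base axis. Payload 9.4 kg.
Tool frame: the origin (TCP) lies midway between the tips of the shut fingers; the grasp point (between the pads) lies 19 mm behind it; z points along the fingers, y is the line along which they close (so a half turn about z gives the same grasp; the last joint's range is limited). The gripper opens to 93 mm and grips with 3 to 60 N. Pads are 15 mm wide; open, the fingers measure 128 mm over their backs; the gripper's body (75 mm by 188 mm) begins 65 mm behind the grasp point.
Start: joints at [-1.363, 0.599, -0.003, 1.599, 0.002, 0.943, -0.08], TCP at [203.705, 695.793, 218.618] pointing down, gripper open.
Joint ranges: [-2.57, 2.57], [-0.35, 1.97], [-1.29, 1.29], [0.11, 2.56], [-1.05, 4.19], [0.11, 1.86], [-2.63, 2.63]. Speed limits (rad/s): [2.22, 2.22, 3.01, 3.01, 3.14, 3.14, 3.14].

### API

Orientations are given as a 3x3 rotation matrix whose columns are the frame's x, y, z axes.
In Python, from station import robot gives the robot as it stands. The module is installed in compiled form; this text tells all that it offers.
- The arm moves only by the tool servo_tool, never from a script. Its argument "moves" is a list of rows, each an object with "translation": the shift along the tool's x, y, z in cm, a list of three; "turn": the turn, a rotation vector about the tool's x, y, z in degrees, a list of three; "grip": the finger opening in cm, from 0 to 9.3. A call has 1 to 20 rows; each row shifts and turns the commanded pose from where the row before left it, along the tool's axes as they then stand; what a row does not reach is not made up. A row lasts 1/10 s, in which the tool goes at most 50 mm and 8.59 degrees, less where a joint would pass 70% of its speed; a pose out of reach is approached as far as the arm can. A call with a gripper value outside its range is refused whole. The fingers move at their own pace and stop on an object; "force" is the grip in N (left out, the last holds). Time passes only in rows, so rows that do not move let the fingers close. It gives the time, the measured TCP pose, the force, the opening and the grip force at its end, in the units of the state.
- robot.get_obs(): the state, without advancing time (a new reading comes with each control period).
- robot.grab_frame(name): name is "scene" or "side" or "wrist"; returns a dict with "color" (384x512x3 uint8, red, green, blue), "fx", "fy", "cx", "cy" (pixels), "pose" (4x4, takes a point from camera to world coordinates). Camera axes: x right, y down, z forward; pixel columns grow to the right and rows downward; lengths in mm; the calibration is good to about 2 mm. The wrist camera is an equidistant fisheye: a pixel r from the principal point sees the ray r / f radians off the axis. A picture is of the moment at which its call begins. There is no depth.
- robot.sign_off(): hands the job in; it is judged then, once.
The state is a dict: "t": time; "joint_positions": joint angles; "dq": joint speeds; "tau": joint torques, N m; "tcp_pos": TCP position; "ee_rot": TCP orientation; "force": force on the tool from outside, world axes, zero at the start; "torque": the same for the moment, N m; "gripper_width": opening from 0.0 (shut) to 1.0 (fully open); "grip_force": force on a finger pad.
Only numpy, scipy, OpenCV 4.12 (cv2) and the standard library are available. Lean on these libraries where they do the work, as an engineer would, in place of code of your own. Each camera call takes 0.05 s, during which the arm holds its last target. There are 200 camera calls.

### The job

The grey tote with the upright handle stands proud on its open bin because it was put in the wrong way round. Lift it out by the handle, turn it half a turn, and feel along the runners in the bin until its side ribs drop into their slots; then let it down gently, without forcing it or letting it fall, until it sits level and fully home, and let go. Leave the other things on the desk alone.

Things in the scene. Friction and masses are not known exactly. Their poses are not given: they have to be found in the camera images.
- bin: Open grey bin, 222 (x) by 146 (y) by 80 mm high, fixed to the desk; inside 214 by 138 mm. Origin at the centre of its underside, x along its length, z up. A rubber-faced aluminium runner strip 11.5 mm thick lies along each long inside wall (115 mm free between them). The tote can be moved about 20 mm either way in it along x, 4 mm along y.
- tote_grip (a point): Middle of the handle of the loose grey tote (0.28 to 0.46 kg, balanced under it); axes as the tote, z up. The handle is a 26 x 26 mm square post standing 43 mm up from a bridge across the tote's middle; this point is 120 mm above the tote's underside, 21 mm above the bridge. Starts 158 mm above the bin's underside, x opposite to the bin's; 130 mm when home with x along the bin's.
- bin_runners (a point): Point fixed to the bin at its middle, level with the runners' flat tops (66 mm up); axes as the bin. Each runner has 2 slots, 28 mm deep, open on top: one 36 mm wide at +65 mm along x, one 20 mm wide at -35 mm, from the runners' middle. The pair of runners stands up to 14 mm either way along x from this point: not measured, to be felt. It stays put under allowed forces.
- tote_ribs (a point): Point on the tote's middle, 28 mm above its underside, level with the lower ends of its 4 side ribs (128 mm over the ribs): on each long side one 30 mm wide at +65 mm along x and one 14 mm wide at -35 mm. They stand on the runners unless each is over its own slot (3 mm play either way), then sink 28 mm. Keep tote-bin forces under 25 N; do not let it fall into the slots.
- tote: The whole tote; origin at the centre of its underside. Body 158 by 98 mm at the underside, widening to 174 by 118 mm at the rim, 75 mm up; handle top 142 mm up. Its two wide ribs are toward +x.
- tape_mid (a point): Middle of a roll of brown parcel tape, about 90 mm across, 48 mm high, lying flat; a bystander.
- glue_mid (a point): Middle of an upright glue stick, 26 mm across, 92 mm tall; a bystander.
- staple_mid (a point): Middle of a desk stapler, 135 x 34 x 41 mm; a bystander.
There are look-alikes about, which are no part of the job. Of the things shaped like the tote, the grey one is meant.

How it is judged (in metres and radians):
On the way:
1. the tote is lifted clear of the bin (z of tote_grip in the frame of bin above 0.202 m and contact force between tote and bin below 0.1 N), for 0.1 s.
At the end, for the whole second after the job is handed in: The tote is nested: its handle middle is 123 to 134 mm above the bin's underside (130 when home, 158 on the runners), within 30 mm of the bin's centre in plan, tilted less than 0.05 rad, at rest and released (z of tote_grip in the frame of bin between 0.123 and 0.134 m and horizontal distance between tote_grip and bin below 0.03 m and angle between tote_grip's own z axis and vertical below 0.05 rad and linear speed of tote below 0.01 m/s); the robot touches nothing.
It fails at once if the tote is pressed on or knocked against the bin with more than 30 N (contact force between tote and bin above 30 N).
It fails at once if the tote falls in the bin (faster than 0.4 m/s) instead of being let down (linear speed of tote above 0.4 m/s and z of tote_grip in the frame of bin below 0.165 m).
It fails at once if the tape roll is shifted more than 30 mm (distance of tape_mid from where it was at the start of the episode above 0.03 m).
It fails at once if the glue stick is shifted more than 30 mm (distance of glue_mid from where it was at the start of the episode above 0.03 m).
It fails at once if the stapler is shifted more than 30 mm (distance of staple_mid from where it was at the start of the episode above 0.03 m).
It also fails if it takes over 64 s, if anything falls off the work surface, if the arm or the gripper's body presses on something with over 40 N, if the wrist force passes 120 N, or if a joint passes its speed limit or range.

## Working session

There is one attempt and no reset: what is moved stays moved. The work goes in short steps, Python scripts to look and compute and a tool call to move; the robot and the scene stay as the last step left them, time stands still between calls to the robot, and variables do not carry over. Pictures are saved under pics/ and viewed, at most 10 in all, crops included, and the job is handed in when it is done.

Besides the shell and the picture viewer there is one more tool, called after "Request:" as a command line: name --argument value ..., lists and objects as JSON in quotes. servo_tool: Moves the arm, as the interface text tells. Its arguments: {"type":"object","properties":{"moves":{"type":"array"},"force":{"type":"number"}},"required":["moves"]}

```bash
mkdir -p pics; cat > h.py <<'E'
import numpy as np, cv2
from station import robot
def ray(f,u,v,fish=False):
    x=(u-f["cx"])/f["fx"]; y=(v-f["cy"])/f["fy"]
    if fish:
        r=np.hypot(x,y); d=np.array([x/r*np.sin(r),y/r*np.sin(r),np.cos(r)]) if r>1e-9 else np.array([0,0,1.])
    else: d=np.array([x,y,1.])
    P=np.array(f["pose"]); return P[:3,3],P[:3,:3]@d
def onz(f,u,v,z,fish=False):
    o,d=ray(f,u,v,fish); return o+d*(z-o[2])/d[2]
E
python3 - <<'E'
from h import *
import pickle
F={n:robot.grab_frame(n) for n in("scene","side","wrist")}
pickle.dump(F,open("F.pkl","wb"))
for n in F:
    f=F[n]; print(n,f["fx"],f["cx"],f["cy"],np.round(f["pose"],2).tolist())
a=np.hstack([F["scene"]["color"],F["side"]["color"]])
for n in F: cv2.imwrite(f"pics/{n}0.png",cv2.resize(F[n]["color"][:,:,::-1],(800,600),interpolation=cv2.INTER_CUBIC))
o=robot.get_obs();print({k:np.round(v,3).tolist() for k,v in o.items()})
E
```

```text
scene 364.12580883895487 257.3986052638931 194.9976091250454 [[-0.72, -0.53, 0.44, 201.07], [-0.69, 0.57, -0.44, 460.88], [-0.01, -0.62, -0.78, 868.25], [0.0, 0.0, 0.0, 1.0]]
side 423.0655201466327 244.80127883933406 189.42629531045083 [[0.8, -0.39, 0.46, 162.77], [-0.6, -0.51, 0.61, -605.68], [-0.0, -0.77, -0.64, 794.97], [0.0, 0.0, 0.0, 1.0]]
wrist 297.3186396354542 256.76032979067287 190.4458869358501 [[0.28, 0.92, 0.26, 132.33], [0.96, -0.27, -0.08, 716.06], [-0.0, 0.27, -0.96, 384.18], [0.0, 0.0, 0.0, 1.0]]
{'t': 0.15, 'joint_positions': [-1.363, 0.6, -0.003, 1.6, 0.002, 0.943, -0.08], 'dq': [-0.0, -0.001, -0.001, -0.001, -0.001, -0.002, -0.0], 'tau': [0.003, -76.559, 1.499, -25.256, -0.052, 0.015, 0.0], 'tcp_pos': [203.608, 695.439, 217.954], 'ee_rot': [[-0.96, 0.281, -0.0], [0.281, 0.96, -0.001], [-0.0, -0.001, -1.0]], 'force': [-0.883, -0.532, 0.684], 'torque': [0.008, -0.0, 0.016], 'grip_force': 0.0, 'gripper_width': 1.0}
```

View pics/scene0.png

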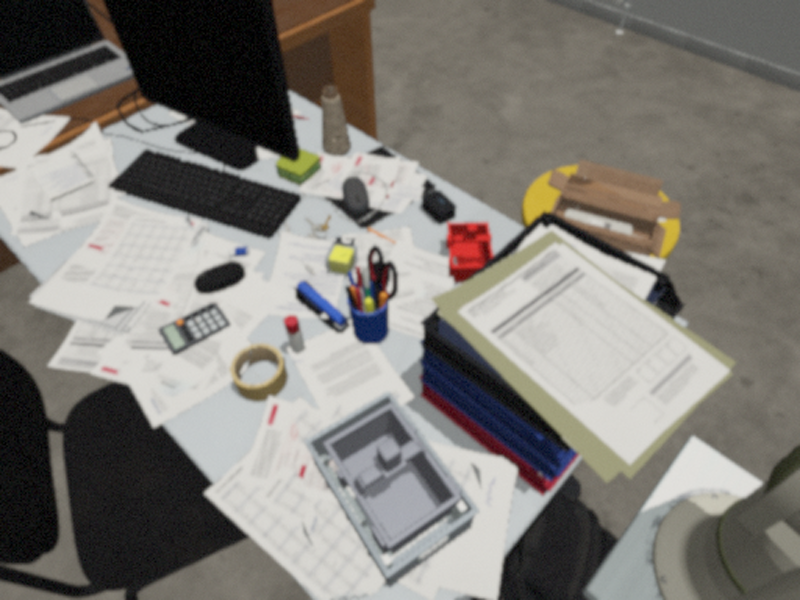

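View pics/side0.png

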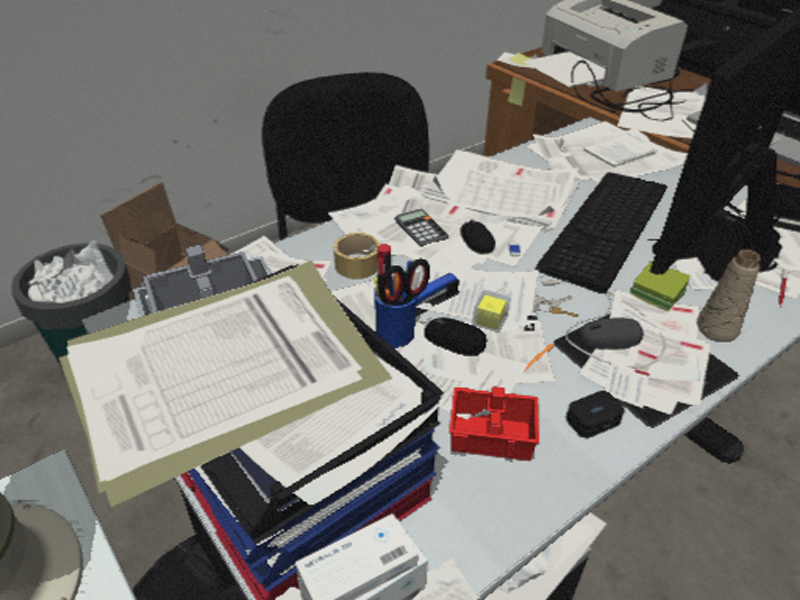

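```bash
python3 - <<'E'
from h import *
import pickle
F=pickle.load(open("F.pkl","rb"))
a=F["scene"]["color"][245:380,190:310,::-1];a=cv2.resize(a,None,fx=4.4,fy=4.4,interpolation=cv2.INTER_CUBIC)
b=F["side"]["color"][145:215,80:220,::-1];b=cv2.resize(b,None,fx=1.9,fy=1.9,interpolation=cv2.INTER_CUBIC)
c=np.zeros((594,800,3),np.uint8);c[:a.shape[0],:a.shape[1]]=a;c[:b.shape[0],530:530+b.shape[1]]=b[:,:270]
w=cv2.resize(F["wrist"]["color"][:,:,::-1],(270,202));c[300:502,530:]=w
cv2.imwrite("pics/crop.png",c)
f=F["scene"]
for n,u,v,z in [("binL",310,447,80),("binTop",388,397,80),("binR",475,515,80),("binB",390,580,80),("handletop",387,448,180),("tape",259,371,24),("glue",292,333,46),("stap",322,305,20),("pens",370,310,50)]:
    print(n,onz(f,u/1.5625,v/1.5625,z).round(0))
E
```

```text
binL [554. 301.  80.]
binTop [529. 163.  80.]
binR [314. 211.  80.]
binB [341. 350.  80.]
handletop [436. 254. 180.]
tape [752. 259.  24.]
glue [758. 175.  46.]
stap [785.  85.  20.]
pens [691.  46.  50.]
```

View pics/crop.png

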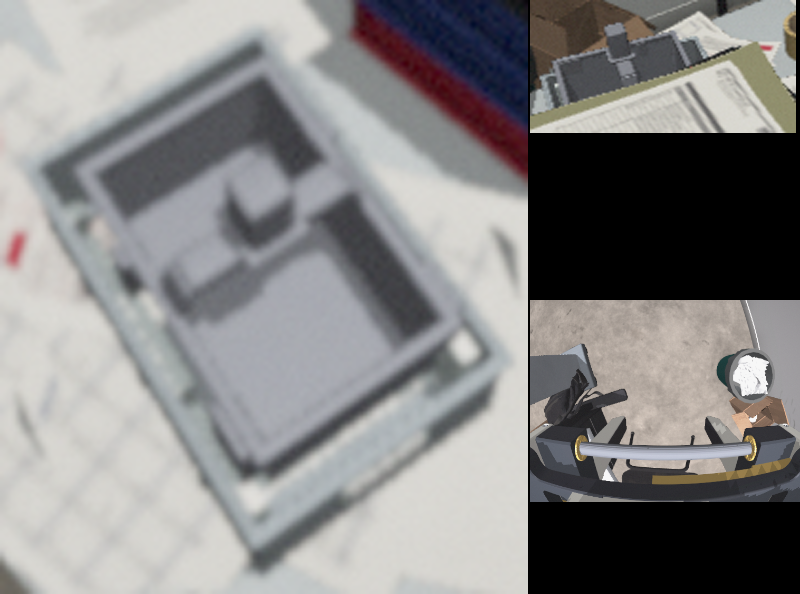

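```bash
python3 - <<'E'
from h import *
import pickle
F=pickle.load(open("F.pkl","rb"));f=F["scene"];s=F["side"]
P=lambda u,v,z:onz(f,190+u/4.4,245+v/4.4,z)
c=[P(*q,80) for q in [(35,160),(262,30),(508,362),(260,547)]]
for q in c: print(q.round(1))
print("ctr",np.mean(c,0).round(1)); d=c[1]-c[2]+c[0]-c[3]; print("ang",np.degrees(np.arctan2(d[1],d[0])), np.linalg.norm(c[1]-c[2]),np.linalg.norm(c[0]-c[3]),np.linalg.norm(c[0]-c[1]))
r=[P(*q,113) for q in [(78,168),(265,65),(460,318),(250,470)]]
print("tote rim",np.array(r).round(0).tolist(),np.mean(r,0).round(1))
d=r[1]-r[2]+r[0]-r[3]; print(np.degrees(np.arctan2(d[1],d[0])))
print("handle top",P(258,183,180).round(1))
def tri(a,b):
    o1,d1=ray(f,a[0]/1.5625,a[1]/1.5625);o2,d2=ray(s,b[0]/1.5625,b[1]/1.5625)
    t=np.linalg.lstsq(np.c_[d1,-d2],o2-o1,rcond=None)[0];p,q=o1+t[0]*d1,o2+t[1]*d2
    return ((p+q)/2).round(0),np.linalg.norm(p-q).round(1)
print(tri((612,478),(70,345)),tri((440,295),(310,262)),tri((555,235),(388,375)),tri((733,365),(105,503)))
print("handle top tri",tri(((190+258/4.4)*1.5625,(245+183/4.4)*1.5625),((80+86/1.9)*1.5625,(145+25/1.9)*1.5625)))
E
```

```text
[563.9 294.5  80. ]
[531.1 156.1  80. ]
[315.2 205.2  80. ]
[344.5 347.9  80. ]
ctr [438.7 250.9  80. ]
ang -13.261882167784147 221.42253306772895 225.87464621482474 142.26381961796218
tote rim [[530.0, 289.0, 113.0], [501.0, 183.0, 113.0], [340.0, 215.0, 113.0], [364.0, 333.0, 113.0]] [433.8 255.1 113. ]
-13.13118608381833
handle top [434.9 252.8 180. ]
(array([207., 109., 214.]), np.float64(2.5)) (array([528.,  50., 233.]), np.float64(0.9)) (array([ 486., -180.,  221.]), np.float64(9.0)) (array([ 167., -140.,  213.]), np.float64(4.3))
handle top tri (array([436., 253., 182.]), np.float64(4.1))
```

Request:
servo_tool --moves '[{"translation": [-2.5,-2.6,0],"turn": [0,0,0],"grip": 9.3},{"translation": [-2.5,-2.6,0],"turn": [0,0,0],"grip": 9.3},{"translation": [-2.5,-2.6,0],"turn": [0,0,0],"grip": 9.3},{"translation": [-2.5,-2.6,0],"turn": [0,0,0],"grip": 9.3},{"translation": [-2.5,-2.6,0],"turn": [0,0,0],"grip": 9.3},{"translation": [-2.5,-2.6,0],"turn": [0,0,0],"grip": 9.3},{"translation": [-2.5,-2.6,0],"turn": [0,0,0],"grip": 9.3},{"translation": [-2.5,-2.6,0],"turn": [0,0,0],"grip": 9.3},{"translation": [-2.5,-2.6,0],"turn": [0,0,0],"grip": 9.3},{"translation": [-2.5,-2.6,0],"turn": [0,0,0],"grip": 9.3},{"translation": [-2.5,-2.6,0],"turn": [0,0,0],"grip": 9.3},{"translation": [-2.5,-2.6,0],"turn": [0,0,0],"grip": 9.3},{"translation": [-2.5,-2.6,0],"turn": [0,0,0],"grip": 9.3},{"translation": [0,0,0],"turn": [0,0,0],"grip": 9.3},{"translation": [0,0,0],"turn": [0,0,0],"grip": 9.3}]'

```text
t: 1.65
tcp_pos: [420.9, 279.6, 218.7]
ee_rot: [[-0.959, 0.283, 0.0], [0.283, 0.959, 0.0], [-0.0, 0.0, -1.0]]
force: [-0.4, -0.3, 0.3]
gripper_width: 1.002
grip_force: 0.0
```

Request:
servo_tool --moves '[{"translation": [0,0,0],"turn": [0,0,6],"grip": 9.3},{"translation": [0,0,0],"turn": [0,0,6],"grip": 9.3},{"translation": [0,0,0],"turn": [0,0,6],"grip": 9.3},{"translation": [0,0,0],"turn": [0,0,6],"grip": 9.3},{"translation": [0,0,0],"turn": [0,0,6],"grip": 9.3},{"translation": [0,0,0],"turn": [0,0,6],"grip": 9.3},{"translation": [0,0,0],"turn": [0,0,6],"grip": 9.3},{"translation": [0,0,0],"turn": [0,0,6],"grip": 9.3},{"translation": [0,0,0],"turn": [0,0,6],"grip": 9.3},{"translation": [0,0,0],"turn": [0,0,6],"grip": 9.3},{"translation": [0,0,0],"turn": [0,0,6],"grip": 9.3},{"translation": [0,0,0],"turn": [0,0,6],"grip": 9.3},{"translation": [0,0,0],"turn": [0,0,6],"grip": 9.3},{"translation": [0,0,0],"turn": [0,0,6],"grip": 9.3},{"translation": [0,0,0],"turn": [0,0,3],"grip": 9.3},{"translation": [0,0,0],"turn": [0,0,0],"grip": 9.3},{"translation": [0,0,0],"turn": [0,0,0],"grip": 9.3}]'

```text
t: 3.35
tcp_pos: [420.1, 281.2, 218.5]
ee_rot: [[0.227, 0.974, -0.0], [0.974, -0.227, 0.0], [-0.0, -0.0, -1.0]]
force: [0.4, 0.4, -1.0]
gripper_width: 1.0
grip_force: 0.0
```

```bash
python3 - <<'E'
from h import *
f=robot.grab_frame("wrist");np.save("w1.npy",f,allow_pickle=True)
cv2.imwrite("pics/w1.png",cv2.resize(f["color"][:,:,::-1],(800,600),interpolation=cv2.INTER_CUBIC))
o=robot.get_obs();print({k:np.round(v,3).tolist() for k,v in o.items()})
R=o["ee_rot"];p=o["tcp_pos"];print("yaw y",np.degrees(np.arctan2(R[1][1],R[0][1])))
print("to handle, tool axes",np.array(R).T@(np.array([435.5,253,139])-p))
E
```

```text
{'t': 3.4, 'joint_positions': [-1.019, 0.359, 0.425, 2.114, -0.224, 0.711, -0.676], 'dq': [0.011, -0.002, 0.0, 0.0, 0.001, -0.001, -0.003], 'tau': [-0.271, -47.933, 4.762, -19.928, -0.048, -0.036, -0.027], 'tcp_pos': [420.255, 280.927, 218.562], 'ee_rot': [[0.227, 0.974, -0.0], [0.974, -0.227, 0.0], [0.0, -0.0, -1.0]], 'force': [-0.203, 0.559, 0.226], 'torque': [-0.108, 0.089, -0.023], 'grip_force': 0.0, 'gripper_width': 0.999}
yaw y -13.140880868101123
to handle, tool axes [-23.73541635  21.20015656  79.55936749]
```

View pics/w1.png

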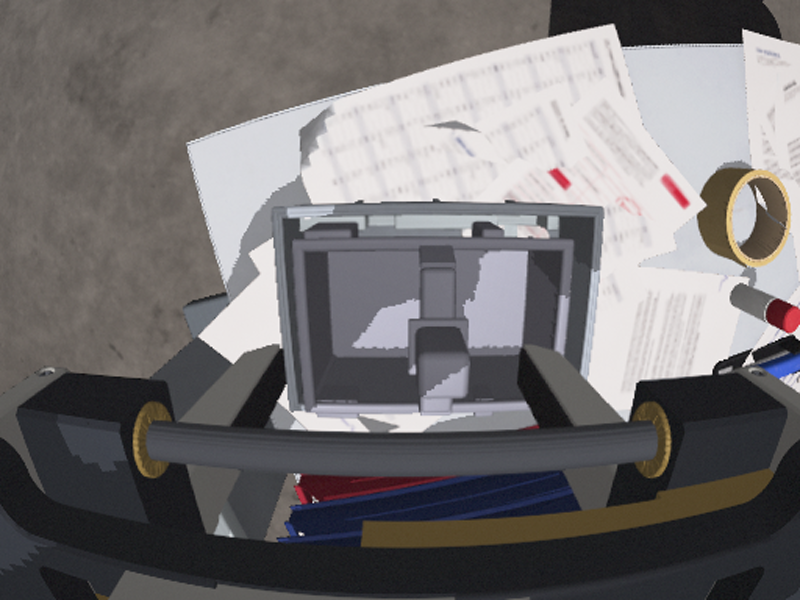

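```bash
python3 - <<'E'
from h import *
f=np.load("w1.npy",allow_pickle=True).item();k=1.5625
for n,u,v,z in [("binTL",275,208,80),("binTR",605,207,80),("ht",439,323,180),("hl",411,323,180),("hr",467,323,180),("rimTL",294,241,113),("rimTR",573,241,113)]:
    print(n,onz(f,u/k,v/k,z,True).round(1))
print(np.round(f["pose"],2).tolist())
c=f["color"][195:260,250:310,::-1]
cv2.imwrite("pics/w1c.png",cv2.resize(c,None,fx=8,fy=8))
E
```

```text
binTL [349.4 350.3  80. ]
binTR [571.  302.2  80. ]
ht [438.4 281.6 180. ]
hl [425.7 284.6 180. ]
hr [451.2 278.5 180. ]
rimTL [365.  328.3 113. ]
rimTR [531.4 290.7 113. ]
[[0.97, -0.22, -0.06, 436.93], [-0.23, -0.94, -0.26, 353.14], [-0.0, 0.27, -0.96, 384.85], [0.0, 0.0, 0.0, 1.0]]
```

View pics/w1c.png

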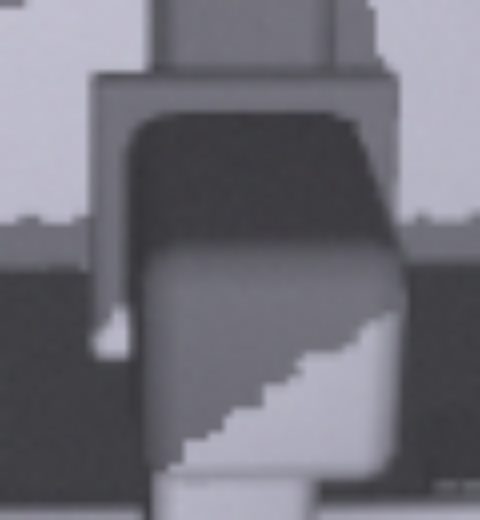

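```bash
python3 - <<'E'
from h import *
f=np.load("w1.npy",allow_pickle=True).item()
h=onz(f,284.4,240.2,180,True);print(h)
for q in [(268.5,225.6),(300.2,225.6),(268.5,254.5),(300,254.5)]: print(onz(f,*q,180,True).round(1))
o=robot.get_obs();R=np.array(o["ee_rot"])
print(R.T@(np.array([h[0],h[1],139])-o["tcp_pos"]))
E
```

```text
[435.59211643 254.58261342 180.        ]
[426.4 269.2 180. ]
[449.5 263.6 180. ]
[421.2 245.4 180. ]
[445.1 239.4 180. ]
[-22.17330293  20.9300597   79.55949961]
```

Request:
servo_tool --moves '[{"translation": [-0.75,0.7,0],"turn": [0,0,0],"grip": 9.3},{"translation": [-0.75,0.7,0],"turn": [0,0,0],"grip": 9.3},{"translation": [-0.75,0.7,0],"turn": [0,0,0],"grip": 9.3},{"translation": [0,0,1.0],"turn": [0,0,0],"grip": 9.3},{"translation": [0,0,1.0],"turn": [0,0,0],"grip": 9.3},{"translation": [0,0,1.0],"turn": [0,0,0],"grip": 9.3},{"translation": [0,0,1.0],"turn": [0,0,0],"grip": 9.3},{"translation": [0,0,1.0],"turn": [0,0,0],"grip": 9.3},{"translation": [0,0,1.0],"turn": [0,0,0],"grip": 9.3},{"translation": [0,0,1.0],"turn": [0,0,0],"grip": 9.3},{"translation": [0,0,0.7],"turn": [0,0,0],"grip": 9.3},{"translation": [0,0,0],"turn": [0,0,0],"grip": 9.3},{"translation": [0,0,0],"turn": [0,0,0],"grip": 9.3}]'

```text
t: 4.7
tcp_pos: [436.0, 253.3, 141.6]
ee_rot: [[0.231, 0.973, -0.0], [0.973, -0.231, -0.0], [-0.0, -0.0, -1.0]]
force: [-0.1, 0.3, 0.6]
gripper_width: 1.003
grip_force: 0.0
```

Close gradually on the post.

Request:
servo_tool --moves '[{"translation": [0,0,0],"turn": [0,0,0],"grip": 4.0},{"translation": [0,0,0],"turn": [0,0,0],"grip": 4.0},{"translation": [0,0,0],"turn": [0,0,0],"grip": 3.4},{"translation": [0,0,0],"turn": [0,0,0],"grip": 3.0},{"translation": [0,0,0],"turn": [0,0,0],"grip": 2.6},{"translation": [0,0,0],"turn": [0,0,0],"grip": 2.0},{"translation": [0,0,0],"turn": [0,0,0],"grip": 2.0},{"translation": [0,0,0],"turn": [0,0,0],"grip": 2.0},{"translation": [0,0,0],"turn": [0,0,0],"grip": 2.0}]' --force 35

```text
t: 5.6
tcp_pos: [435.5, 253.4, 141.6]
ee_rot: [[0.23, 0.973, -0.001], [0.973, -0.23, -0.0], [-0.0, -0.001, -1.0]]
force: [-3.4, 0.8, -3.1]
gripper_width: 0.281
grip_force: 33.6
```

Request:
servo_tool --moves '[{"translation": [0,0,-0.3],"turn": [0,0,0],"grip": 2.0},{"translation": [0,0,-0.5],"turn": [0,0,0],"grip": 2.0},{"translation": [0,0,-0.8],"turn": [0,0,0],"grip": 2.0},{"translation": [0,0,-0.8],"turn": [0,0,0],"grip": 2.0},{"translation": [0,0,-0.8],"turn": [0,0,0],"grip": 2.0},{"translation": [0,0,-0.8],"turn": [0,0,0],"grip": 2.0},{"translation": [0,0,-0.8],"turn": [0,0,0],"grip": 2.0},{"translation": [0,0,-0.8],"turn": [0,0,0],"grip": 2.0},{"translation": [0,0,-0.8],"turn": [0,0,0],"grip": 2.0},{"translation": [0,0,-0.8],"turn": [0,0,0],"grip": 2.0},{"translation": [0,0,-0.8],"turn": [0,0,0],"grip": 2.0},{"translation": [0,0,0],"turn": [0,0,0],"grip": 2.0},{"translation": [0,0,0],"turn": [0,0,0],"grip": 2.0}]'

```text
t: 6.9
tcp_pos: [435.9, 253.5, 221.7]
ee_rot: [[0.23, 0.973, 0.0], [0.973, -0.23, 0.0], [0.0, 0.0, -1.0]]
force: [-0.1, -0.8, -3.4]
gripper_width: 0.281
grip_force: 35.0
```

Request:
servo_tool --moves '[{"translation": [0,0,0],"turn": [0,0,-4],"grip": 2.0},{"translation": [0,0,0],"turn": [0,0,-6],"grip": 2.0},{"translation": [0,0,0],"turn": [0,0,-6],"grip": 2.0},{"translation": [0,0,0],"turn": [0,0,-6],"grip": 2.0},{"translation": [0,0,0],"turn": [0,0,-6],"grip": 2.0},{"translation": [0,0,0],"turn": [0,0,-6],"grip": 2.0},{"translation": [0,0,0],"turn": [0,0,-6],"grip": 2.0},{"translation": [0,0,0],"turn": [0,0,-6],"grip": 2.0},{"translation": [0,0,0],"turn": [0,0,-6],"grip": 2.0},{"translation": [0,0,0],"turn": [0,0,-6],"grip": 2.0},{"translation": [0,0,0],"turn": [0,0,-6],"grip": 2.0},{"translation": [0,0,0],"turn": [0,0,-6],"grip": 2.0},{"translation": [0,0,0],"turn": [0,0,-6],"grip": 2.0},{"translation": [0,0,0],"turn": [0,0,-6],"grip": 2.0},{"translation": [0,0,0],"turn": [0,0,-6],"grip": 2.0},{"translation": [0,0,0],"turn": [0,0,-6],"grip": 2.0},{"translation": [0,0,0],"turn": [0,0,0],"grip": 2.0}]'

```text
t: 8.6
tcp_pos: [435.8, 253.1, 221.2]
ee_rot: [[-0.987, 0.161, -0.001], [0.161, 0.987, -0.0], [0.001, -0.0, -1.0]]
force: [-0.5, -0.5, -4.9]
gripper_width: 0.281
grip_force: 35.0
```

```bash
python3 - <<'E'
from h import *
f=robot.grab_frame("scene")
a=f["color"][200:384,170:330,::-1]
cv2.imwrite("pics/s2.png",cv2.resize(a,None,fx=3.2,fy=3.2,interpolation=cv2.INTER_CUBIC))
np.save("s2.npy",f,allow_pickle=True)
o=robot.get_obs();print({k:np.round(v,3).tolist() for k,v in o.items()})
E
```

```text
{'t': 8.65, 'joint_positions': [-0.631, 0.333, -0.011, 2.094, 0.005, 0.715, 0.761], 'dq': [-0.01, -0.002, 0.013, -0.001, -0.003, 0.0, -0.034], 'tau': [0.216, -52.296, 0.538, -21.634, 0.081, 0.095, 0.624], 'tcp_pos': [435.809, 253.062, 221.198], 'ee_rot': [[-0.986, 0.164, -0.001], [0.164, 0.986, -0.0], [0.001, -0.0, -1.0]], 'force': [-0.278, -0.111, -4.235], 'torque': [0.041, -0.013, -0.032], 'grip_force': 34.953, 'gripper_width': 0.278}
```

View pics/s2.png

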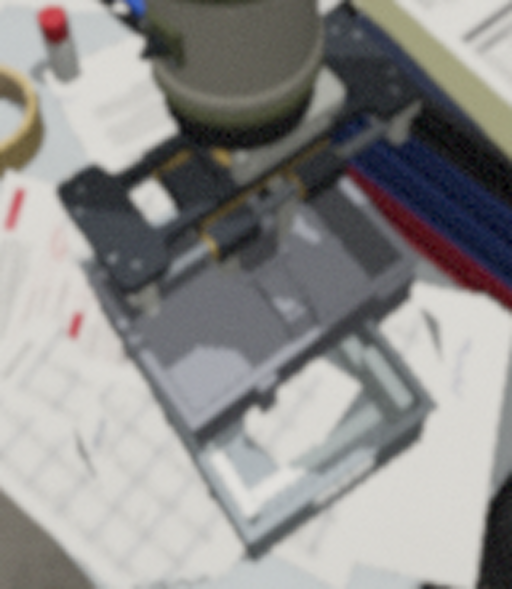

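Request:
servo_tool --moves '[{"translation": [0,0,0],"turn": [0,0,-6],"grip": 2.0},{"translation": [0,0,0],"turn": [0,0,-6],"grip": 2.0},{"translation": [0,0,0],"turn": [0,0,-6],"grip": 2.0},{"translation": [0,0,0],"turn": [0,0,-6],"grip": 2.0},{"translation": [0,0,0],"turn": [0,0,-6],"grip": 2.0},{"translation": [0,0,0],"turn": [0,0,-6],"grip": 2.0},{"translation": [0,0,0],"turn": [0,0,-6],"grip": 2.0},{"translation": [0,0,0],"turn": [0,0,-6],"grip": 2.0},{"translation": [0,0,0],"turn": [0,0,-6],"grip": 2.0},{"translation": [0,0,0],"turn": [0,0,-6],"grip": 2.0},{"translation": [0,0,0],"turn": [0,0,-6],"grip": 2.0},{"translation": [0,0,0],"turn": [0,0,-6],"grip": 2.0},{"translation": [0,0,0],"turn": [0,0,-6],"grip": 2.0},{"translation": [0,0,0],"turn": [0,0,-6],"grip": 2.0},{"translation": [0,0,0],"turn": [0,0,-2],"grip": 2.0},{"translation": [0,0,0],"turn": [0,0,0],"grip": 2.0},{"translation": [0,0,0],"turn": [0,0,0],"grip": 2.0}]'

```text
t: 10.35
tcp_pos: [435.9, 253.2, 221.5]
ee_rot: [[-0.234, -0.972, -0.0], [-0.972, 0.234, -0.0], [0.0, 0.0, -1.0]]
force: [0.6, 0.7, -4.3]
gripper_width: 0.278
grip_force: 35.0
```

```bash
cat > st.py <<'E'
from h import *
o=robot.get_obs();R=np.array(o["ee_rot"]);p=np.array(o["tcp_pos"])
d=p-[435.5,253.4,141.6];bx=np.array([.9736,-.228,0]);by=np.array([.228,.9736,0])
print("t",o["t"],"tool yaw-y",np.degrees(np.arctan2(R[1,1],R[0,1])).round(2),"binx",(d@bx).round(2),"biny",(d@by).round(2),"dz",d[2].round(2),"F",np.round([o["force"]@bx,o["force"]@by,o["force"][2]],1),"T",np.round(o["torque"],2),"q",np.round(o["joint_positions"],2),"tilt",np.round(R[:,2],3))
E
python3 st.py
```

```text
t 10.35 tool yaw-y 166.49 binx 0.42 biny -0.08 dz 79.9 F [ 0.4  0.8 -4.3] T [ 0.07  0.13 -0.02] q [-0.34  0.36 -0.4   2.08  0.2   0.74  2.05] tilt [-0. -0. -1.]
```

Request:
servo_tool --moves '[{"translation": [0,0.5,0],"turn": [0,0,0],"grip": 2.0},{"translation": [0,0.6,0],"turn": [0,0,0],"grip": 2.0},{"translation": [0,0,0.6],"turn": [0,0,0],"grip": 2.0},{"translation": [0,0,0.6],"turn": [0,0,0],"grip": 2.0},{"translation": [0,0,0.6],"turn": [0,0,0],"grip": 2.0},{"translation": [0,0,0.6],"turn": [0,0,0],"grip": 2.0},{"translation": [0,0,0.6],"turn": [0,0,0],"grip": 2.0},{"translation": [0,0,0.6],"turn": [0,0,0],"grip": 2.0},{"translation": [0,0,0.6],"turn": [0,0,0],"grip": 2.0},{"translation": [0,0,0.6],"turn": [0,0,0],"grip": 2.0},{"translation": [0,0,0.6],"turn": [0,0,0],"grip": 2.0},{"translation": [0,0,0.6],"turn": [0,0,0],"grip": 2.0},{"translation": [0,0,0.4],"turn": [0,0,0],"grip": 2.0},{"translation": [0,0,0.4],"turn": [0,0,0],"grip": 2.0},{"translation": [0,0,0.2],"turn": [0,0,0],"grip": 2.0},{"translation": [0,0,0.2],"turn": [0,0,0],"grip": 2.0},{"translation": [0,0,0.2],"turn": [0,0,0],"grip": 2.0},{"translation": [0,0,0],"turn": [0,0,0],"grip": 2.0}]'

```text
t: 12.15
tcp_pos: [425.2, 255.9, 147.5]
ee_rot: [[-0.23, -0.973, -0.0], [-0.973, 0.23, -0.0], [0.0, 0.0, -1.0]]
force: [-0.3, 0.1, -4.0]
gripper_width: 0.273
grip_force: 35.0
```

```bash
python3 st.py
```

```text
t 12.15 tool yaw-y 166.68 binx -10.63 biny 0.05 dz 5.9 F [-0.3 -0.  -4. ] T [0.09 0.08 0.02] q [-0.4   0.45 -0.35  2.17  0.28  0.56  1.95] tilt [-0. -0. -1.]
```

Request:
servo_tool --moves '[{"translation": [0,0,0.1],"turn": [0,0,0],"grip": 2.0},{"translation": [0,0,0.1],"turn": [0,0,0],"grip": 2.0},{"translation": [0,0,0.1],"turn": [0,0,0],"grip": 2.0},{"translation": [0,0,0.1],"turn": [0,0,0],"grip": 2.0},{"translation": [0,0,0.1],"turn": [0,0,0],"grip": 2.0},{"translation": [0,0,0.1],"turn": [0,0,0],"grip": 2.0},{"translation": [0,0,0],"turn": [0,0,0],"grip": 2.0}]'

```text
t: 12.85
tcp_pos: [425.2, 255.9, 141.5]
ee_rot: [[-0.23, -0.973, -0.0], [-0.973, 0.23, -0.0], [0.0, 0.0, -1.0]]
force: [-0.7, -0.0, -3.8]
gripper_width: 0.277
grip_force: 35.0
```

```bash
python3 st.py
```

```text
t 12.85 tool yaw-y 166.68 binx -10.61 biny 0.06 dz -0.07 F [-0.7 -0.2 -3.8] T [ 0.12  0.08 -0.01] q [-0.41  0.46 -0.34  2.17  0.29  0.55  1.94] tilt [-0. -0. -1.]
```

Request:
servo_tool --moves '[{"translation": [0,0,0.05],"turn": [0,0,0],"grip": 2.0},{"translation": [0,0,0.05],"turn": [0,0,0],"grip": 2.0},{"translation": [0,0,0],"turn": [0,0,0],"grip": 2.0}]'

```text
t: 13.15
tcp_pos: [425.3, 255.9, 141.3]
ee_rot: [[-0.23, -0.973, 0.001], [-0.973, 0.23, -0.0], [-0.0, -0.001, -1.0]]
force: [-1.1, -1.7, 7.5]
gripper_width: 0.278
grip_force: 35.0
```

```bash
python3 st.py
```

```text
t 13.15 tool yaw-y 166.68 binx -10.49 biny 0.11 dz -0.27 F [-0.7 -1.9  7.5] T [-0.24  0.77  0.02] q [-0.41  0.46 -0.34  2.17  0.29  0.55  1.94] tilt [ 0.001 -0.    -1.   ]
```

Request:
servo_tool --moves '[{"translation": [0,-0.1,-0.03],"turn": [0,0,0],"grip": 2.0},{"translation": [0,-0.1,0],"turn": [0,0,0],"grip": 2.0},{"translation": [0,-0.1,0],"turn": [0,0,0],"grip": 2.0},{"translation": [0,-0.1,0],"turn": [0,0,0],"grip": 2.0},{"translation": [0,0,0],"turn": [0,0,0],"grip": 2.0}]'

```text
t: 13.65
tcp_pos: [428.4, 255.5, 141.3]
ee_rot: [[-0.23, -0.973, -0.001], [-0.973, 0.23, 0.0], [-0.0, 0.001, -1.0]]
force: [-5.1, 0.9, 6.6]
gripper_width: 0.279
grip_force: 35.0
```

```bash
python3 st.py
```

```text
t 13.65 tool yaw-y 166.7 binx -7.35 biny 0.43 dz -0.28 F [-5.1 -0.3  6.6] T [ 0.29  1.51 -0.1 ] q [-0.4   0.47 -0.34  2.17  0.29  0.55  1.95] tilt [-0.001  0.    -1.   ]
```

Request:
servo_tool --moves '[{"translation": [0,-0.1,-0.02],"turn": [0,0,0],"grip": 2.0},{"translation": [0,-0.1,0],"turn": [0,0,0],"grip": 2.0},{"translation": [0,-0.1,0],"turn": [0,0,0],"grip": 2.0},{"translation": [0,-0.1,0],"turn": [0,0,0],"grip": 2.0},{"translation": [0,0,0],"turn": [0,0,0],"grip": 2.0}]'

```text
t: 14.15
tcp_pos: [433.6, 253.6, 140.8]
ee_rot: [[-0.231, -0.973, 0.0], [-0.973, 0.231, -0.0], [0.0, -0.0, -1.0]]
force: [0.1, -0.0, -4.8]
gripper_width: 0.277
grip_force: 35.0
```

```bash
python3 st.py
```

```text
t 14.15 tool yaw-y 166.66 binx -1.94 biny -0.2 dz -0.76 F [ 0.1 -0.  -4.8] T [ 0.07  0.13 -0.03] q [-0.4   0.47 -0.34  2.16  0.29  0.55  1.96] tilt [ 0. -0. -1.]
```

Request:
servo_tool --moves '[{"translation": [0,0,0.05],"turn": [0,0,0],"grip": 2.0},{"translation": [0,0,0.05],"turn": [0,0,0],"grip": 2.0},{"translation": [0,0,0.05],"turn": [0,0,0],"grip": 2.0},{"translation": [0,0,0],"turn": [0,0,0],"grip": 2.0}]'

```text
t: 14.55
tcp_pos: [433.0, 254.0, 139.5]
ee_rot: [[-0.23, -0.973, -0.0], [-0.973, 0.23, -0.0], [0.0, 0.0, -1.0]]
force: [-0.2, -0.8, -4.1]
gripper_width: 0.281
grip_force: 35.0
```

```bash
python3 st.py
```

```text
t 14.55 tool yaw-y 166.69 binx -2.61 biny 0.02 dz -2.1 F [ 0.  -0.8 -4.1] T [0.06 0.1  0.02] q [-0.4   0.47 -0.34  2.16  0.29  0.55  1.96] tilt [-0. -0. -1.]
```

Request:
servo_tool --moves '[{"translation": [0,-0.1,0],"turn": [0,0,0],"grip": 2.0},{"translation": [0,-0.1,0],"turn": [0,0,0],"grip": 2.0},{"translation": [0,-0.1,0],"turn": [0,0,0],"grip": 2.0},{"translation": [0,0,0],"turn": [0,0,0],"grip": 2.0}]'

```text
t: 14.95
tcp_pos: [436.1, 253.3, 139.7]
ee_rot: [[-0.231, -0.973, 0.0], [-0.973, 0.231, 0.0], [-0.0, -0.0, -1.0]]
force: [-0.1, -0.6, -4.0]
gripper_width: 0.281
grip_force: 35.0
```

```bash
python3 st.py
```

```text
t 14.95 tool yaw-y 166.67 binx 0.64 biny 0.08 dz -1.95 F [ 0.1 -0.6 -4. ] T [ 0.02  0.11 -0.04] q [-0.39  0.47 -0.34  2.16  0.29  0.55  1.96] tilt [ 0.  0. -1.]
```

Request:
servo_tool --moves '[{"translation": [0,0.1,0],"turn": [0,0,0],"grip": 2.0},{"translation": [0,0.07,0],"turn": [0,0,0],"grip": 2.0},{"translation": [0,0,0.1],"turn": [0,0,0],"grip": 2.0},{"translation": [0,0,0.1],"turn": [0,0,0],"grip": 2.0},{"translation": [0,0,0.1],"turn": [0,0,0],"grip": 2.0},{"translation": [0,0,0.1],"turn": [0,0,0],"grip": 2.0},{"translation": [0,0,0.1],"turn": [0,0,0],"grip": 2.0},{"translation": [0,0,0.1],"turn": [0,0,0],"grip": 2.0},{"translation": [0,0,0],"turn": [0,0,0],"grip": 2.0}]'

```text
t: 15.85
tcp_pos: [434.2, 253.7, 133.5]
ee_rot: [[-0.23, -0.973, -0.0], [-0.973, 0.23, -0.0], [0.0, 0.0, -1.0]]
force: [0.2, -0.6, -3.9]
gripper_width: 0.275
grip_force: 35.0
```

```bash
python3 st.py
```

```text
t 15.85 tool yaw-y 166.69 binx -1.35 biny 0.02 dz -8.14 F [ 0.3 -0.5 -3.9] T [0.09 0.11 0.01] q [-0.4   0.48 -0.33  2.17  0.3   0.54  1.95] tilt [-0. -0. -1.]
```

Request:
servo_tool --moves '[{"translation": [0,0,0.1],"turn": [0,0,0],"grip": 2.0},{"translation": [0,0,0.1],"turn": [0,0,0],"grip": 2.0},{"translation": [0,0,0.1],"turn": [0,0,0],"grip": 2.0},{"translation": [0,0,0.1],"turn": [0,0,0],"grip": 2.0},{"translation": [0,0,0.1],"turn": [0,0,0],"grip": 2.0},{"translation": [0,0,0.1],"turn": [0,0,0],"grip": 2.0},{"translation": [0,0,0.1],"turn": [0,0,0],"grip": 2.0},{"translation": [0,0,0.1],"turn": [0,0,0],"grip": 2.0},{"translation": [0,0,0],"turn": [0,0,0],"grip": 2.0}]'

```text
t: 16.75
tcp_pos: [434.2, 253.7, 125.5]
ee_rot: [[-0.23, -0.973, -0.0], [-0.973, 0.23, -0.0], [0.0, 0.0, -1.0]]
force: [0.2, 1.2, -4.7]
gripper_width: 0.28
grip_force: 35.0
```

Request:
servo_tool --moves '[{"translation": [0,0,0.1],"turn": [0,0,0],"grip": 2.0},{"translation": [0,0,0.1],"turn": [0,0,0],"grip": 2.0},{"translation": [0,0,0.1],"turn": [0,0,0],"grip": 2.0},{"translation": [0,0,0.1],"turn": [0,0,0],"grip": 2.0},{"translation": [0,0,0.1],"turn": [0,0,0],"grip": 2.0},{"translation": [0,0,0.1],"turn": [0,0,0],"grip": 2.0},{"translation": [0,0,0.1],"turn": [0,0,0],"grip": 2.0},{"translation": [0,0,0.1],"turn": [0,0,0],"grip": 2.0},{"translation": [0,0,0.1],"turn": [0,0,0],"grip": 2.0},{"translation": [0,0,0],"turn": [0,0,0],"grip": 2.0}]'

```text
t: 17.75
tcp_pos: [434.2, 253.7, 116.5]
ee_rot: [[-0.23, -0.973, -0.0], [-0.973, 0.23, -0.0], [0.0, 0.0, -1.0]]
force: [0.3, -0.1, -5.2]
gripper_width: 0.278
grip_force: 35.0
```

```bash
python3 st.py
```

```text
t 17.75 tool yaw-y 166.69 binx -1.33 biny 0.02 dz -25.11 F [ 0.3 -0.  -5.2] T [ 0.11  0.02 -0.01] q [-0.42  0.51 -0.31  2.18  0.32  0.5   1.93] tilt [-0. -0. -1.]
```

Three more mm at half-mm steps.

Request:
servo_tool --moves '[{"translation": [0,0,0.05],"turn": [0,0,0],"grip": 2.0},{"translation": [0,0,0.05],"turn": [0,0,0],"grip": 2.0},{"translation": [0,0,0.05],"turn": [0,0,0],"grip": 2.0},{"translation": [0,0,0.05],"turn": [0,0,0],"grip": 2.0},{"translation": [0,0,0.05],"turn": [0,0,0],"grip": 2.0},{"translation": [0,0,0.05],"turn": [0,0,0],"grip": 2.0},{"translation": [0,0,0],"turn": [0,0,0],"grip": 2.0}]'

```text
t: 18.45
tcp_pos: [434.2, 253.8, 113.6]
ee_rot: [[-0.23, -0.973, -0.0], [-0.973, 0.23, -0.0], [0.0, 0.0, -1.0]]
force: [0.4, 0.5, -5.1]
gripper_width: 0.276
grip_force: 35.0
```

```bash
python3 st.py
```

```text
t 18.45 tool yaw-y 166.69 binx -1.31 biny 0.06 dz -28.03 F [ 0.3  0.6 -5.1] T [0.12 0.13 0.04] q [-0.42  0.51 -0.31  2.18  0.33  0.49  1.93] tilt [-0. -0. -1.]
```

Request:
servo_tool --moves '[{"translation": [0,0,0.03],"turn": [0,0,0],"grip": 2.0},{"translation": [0,0,0.03],"turn": [0,0,0],"grip": 2.0},{"translation": [0,0,0],"turn": [0,0,0],"grip": 2.0}]'

```text
t: 18.75
tcp_pos: [434.3, 253.8, 113.4]
ee_rot: [[-0.23, -0.973, 0.0], [-0.973, 0.23, -0.0], [-0.0, -0.0, -1.0]]
force: [-1.4, -1.6, 4.5]
gripper_width: 0.28
grip_force: 35.0
```

```bash
python3 st.py
```

```text
t 18.75 tool yaw-y 166.68 binx -1.23 biny 0.09 dz -28.21 F [-1.  -1.9  4.5] T [-0.09  0.59  0.04] q [-0.42  0.51 -0.31  2.18  0.33  0.49  1.93] tilt [ 0. -0. -1.]
```

Request:
servo_tool --moves '[{"translation": [0,0,-0.03],"turn": [0,0,0],"grip": 2.0},{"translation": [0,0,0],"turn": [0,0,0],"grip": 3.0},{"translation": [0,0,0],"turn": [0,0,0],"grip": 4.0},{"translation": [0,0,0],"turn": [0,0,0],"grip": 6.0},{"translation": [0,0,0],"turn": [0,0,0],"grip": 6.0},{"translation": [0,0,0],"turn": [0,0,0],"grip": 6.0},{"translation": [0,0,0],"turn": [0,0,0],"grip": 6.0}]'

```text
t: 19.45
tcp_pos: [434.3, 253.8, 113.3]
ee_rot: [[-0.23, -0.973, 0.0], [-0.973, 0.23, 0.0], [-0.0, -0.0, -1.0]]
force: [-0.0, -0.7, -0.3]
gripper_width: 0.639
grip_force: 0.0
```

```bash
python3 st.py
```

```text
t 19.45 tool yaw-y 166.68 binx -1.27 biny 0.09 dz -28.26 F [ 0.1 -0.7 -0.3] T [ 0.15  0.09 -0.04] q [-0.42  0.51 -0.31  2.18  0.33  0.49  1.93] tilt [ 0.  0. -1.]
```

Request:
servo_tool --moves '[{"translation": [0,0,-0.5],"turn": [0,0,0],"grip": 6.0},{"translation": [0,0,-1],"turn": [0,0,0],"grip": 6.0},{"translation": [0,0,-1],"turn": [0,0,0],"grip": 6.0},{"translation": [0,0,-1],"turn": [0,0,0],"grip": 6.0},{"translation": [0,0,-1.5],"turn": [0,0,0],"grip": 6.0},{"translation": [0,0,-1.5],"turn": [0,0,0],"grip": 6.0},{"translation": [0,0,-1.5],"turn": [0,0,0],"grip": 6.0},{"translation": [0,0,-1.5],"turn": [0,0,0],"grip": 6.0},{"translation": [0,0,-1.5],"turn": [0,0,0],"grip": 6.0},{"translation": [0,0,-1],"turn": [0,0,0],"grip": 6.0},{"translation": [0,0,0],"turn": [0,0,0],"grip": 6.0},{"translation": [0,0,0],"turn": [0,0,0],"grip": 6.0}]'

```text
t: 20.65
tcp_pos: [434.2, 253.6, 233.4]
ee_rot: [[-0.231, -0.973, 0.0], [-0.973, 0.231, 0.0], [-0.0, -0.0, -1.0]]
force: [-0.5, -0.6, -0.7]
gripper_width: 0.646
grip_force: 0.0
```

```bash
python3 - <<'E'
import st
from h import *
f=robot.grab_frame("wrist")
cv2.imwrite("pics/w3.png",cv2.resize(f["color"][:,:,::-1],(800,600),interpolation=cv2.INTER_CUBIC))
E
```

```text
t 20.65 tool yaw-y 166.67 binx -1.29 biny -0.1 dz 91.8 F [-0.3 -0.7 -0.7] T [ 0.07  0.08 -0.01] q [-0.33  0.34 -0.41  2.07  0.19  0.77  2.06] tilt [ 0.  0. -1.]
```

View pics/w3.png

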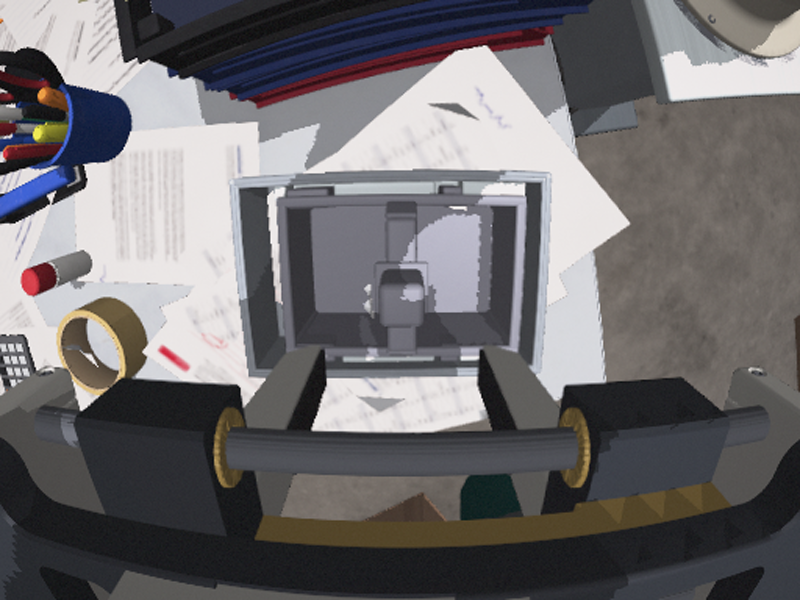

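The wrist view shows the tote level in the bin, with its rim at about (280–525, 195–350) nearly flush with the bin rim at (235–550, 175–375). The handle at (402, 295) is free, and the tape (100, 345) and glue stick (55, 272) haven't moved.

```bash
python3 -c "
from station import robot
print(robot.sign_off())"
```

```text
the job is handed in; nothing more can be done
None
```

The grey tote was lifted out, turned half a turn and let down about 28 mm into its slots; it sits level and released, and I handed the job in at about 21 s (sign-off gave no verdict).

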